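# Bring the pressing slide up to its drop-in stop, backlash out, and clamp it

## Robot

A 6-joint arm with a two-finger parallel gripper is mounted at the origin on the work surface. World frame = base frame: x ahead of the robot, y to its left, z up, the work surface at z = 0. Lengths are in m, angles in degrees, forces in N, time in s.
With the tool pointing down it reaches from about 0.375 to 0.9 m from the base axis. Payload 3.1 kg.
Tool frame: the origin (TCP) lies on the centre line of the jaws, within the pads' length; the fingertips stand 17 mm ahead of it and the grasp point (between the pads) lies 2 mm behind it; y points along the fingers, x is the direction in which the jaws open and shut, and the axes are right-handed (so a half turn about y gives the same grasp; the last joint's range is limited). The gripper opens to 87 mm and grips with 3 to 60 N. Pads are 19 mm wide; open, the fingers measure 117 mm over their backs; the gripper's body (75 mm by 190 mm) begins 51 mm behind the grasp point.
Start: joints at [-84.253, 30.224, 82.088, -0, 67.689, -10.227], TCP at [0.172, -0.601, 0.24] pointing down, gripper open.
Joint ranges: [-176.69, 176.69], [-43.24, 126.21], [12.49, 139.97], [-82, 262], [0, 151.66], [-163.58, 163.58]. Speed limits (degrees/s): [159.86, 159.86, 180, 180, 180, 180].

## Interface

Orientations are given as a 3x3 rotation matrix whose columns are the frame's x, y, z axes.
In Python, from rig import read_state, capture, camera_info, hand_in, trace, tip_of gives the robot as it stands.
- The arm moves only by the tool jog_arm, never from a script. Its argument "steps" is a list of rows, each an object with "fingers": the opening in per cent of the stroke, from 0 (shut) to 100 (fully open); "delta_pos": the shift along the world's x, y, z in mm, a list of three; "turn": the turn about the world's z in degrees. A call has 1 to 20 rows; each row is the pose to reach, as a shift and turn from the pose commanded when the call began; what a row does not reach only later rows make up. A row lasts 1/12 s, in which the tool goes at most 41.7 mm and 7.16 degrees, less where a joint would pass 70% of its speed; a pose out of reach is approached as far as the arm can. A call with a gripper value outside its range is refused whole. The fingers move at their own pace and stop on an object; the grip force is fixed at half the most. Time passes only in rows, so rows that repeat a pose let the fingers close. It gives the time, the measured TCP pose, the force and the opening at its end, in the units of the state.
- read_state(): the state, without advancing time (a new reading comes with each control period).
- capture(name): name is "scene" or "top"; returns the picture (480x640x3 uint8, red, green, blue); there is no depth.
- camera_info(name): a dict with "fov_y" (degrees; the focal length in pixels is half the picture's height over the tangent of half this angle, whatever the lens; pixels are square), "cx", "cy" (the principal point, pixels), "view" (4x4, takes a point from world to camera coordinates). Camera axes: x right, y down, z forward; pixel columns grow to the right and rows downward; lengths in m; the calibration is good to about 2 mm. A picture is of the moment at which its call begins. camera_info takes no time and is no camera call.
- hand_in(): hands the job in, once; it reports no verdict.
Trained networks look in the newest picture that a camera, given by its name, has taken for a name from the list of things; names that differ only in an ending like _2 or _b are one class to them, and where a whole thing is asked for, a point or a joint stands for the part that bears it (a point fixed in the world has none). Each returns a list of dicts, best first, with "confidence" (0 to 1); they miss things now and then, are a little off and sometimes report something else, mostly with a low value. They report only what shows in the picture. A call takes as long as a camera call.
- trace(target, camera): "mask" (480x640 bool, what is visible of it).
- tip_of(target, camera): "position" ([x, y, z] in m, in world coordinates, good to about 4 mm: a listed point, or the origin of a listed thing).
The state is a dict: "time_s": time; "joint_positions": joint angles; "qvel": joint speeds; "tau": joint torques, N m; "position": TCP position; "tcp_rot": TCP orientation; "force": force on the tool from outside, world axes, zero at the start; "moment": the same for the moment, N m; "opening": opening from 0.0 (shut) to 1.0 (fully open).
Only numpy, scipy, OpenCV 4.12 (cv2) and the standard library are available. Lean on these libraries where they do the work, as an engineer would, in place of code of your own. Each camera call takes 0.05 s, during which the arm holds its last target.

## Task

Bring the slide with the aluminium housing to its pressing station: with the handwheel, wind it out past the spring pawl until the pawl has dropped in behind the slide's step, then wind back in one direction until the play is out and you feel the step bear firmly but gently on the pawl. Let go of the wheel and swing the clamp lever right over to its end. Work the slide and pawl only through the wheel, never force the slide against the pawl, and leave everything else where it is.

Things in the scene. Friction and masses are not known exactly. Their poses are not given: they have to be found in the camera images.
- fixture: Grey bench fixture, 140 x 355 mm, a dark base plate with two steel slideways along its own y. Origin: on the table surface; own x across it, own y along it, from the handwheel end (gearbox, at y -150 mm) to the end block with the clamp (at y +130 mm). It is fixed to the bench.
- wheel_axis (a point): Point on the vertical axis of the handwheel, 145 mm above the table (level with the middle of the handle). The steel wheel is 134 mm across and lies flat on the gearbox, its rim 101 to 115 mm above the table.
- handle (a point): Middle of the wheel's crank handle: an upright black round sleeve, 18 mm across, on the rim 60 mm from the axis, 116 to 169 mm above the table; it spins freely on its pin, so a gripper can hold it and keep its heading as the wheel goes round. It needs 2.5 N along the circle to turn in the play, 5 N to move the slide. Bearing well on the pawl is 7 to 11 N; from 15 N the slide is forced.
- wheel (a joint): Turning of the handwheel in rad, 0 at the start; grows clockwise seen from above, which drives the slide along the fixture's +y (out, away from the wheel), 12 mm per rad. The wheel's own friction keeps it where it is left, but a handle let go of while still pushed can jump back: ease the push off first.
- dog (a point): Top middle of the drive dog, an upright steel tongue 8 mm thick (along y) on the rack, which follows the wheel without play. It stands between the slide's two lugs with 5 mm of play: its y in the slide's frame is +2.5 mm when it drives the slide out (+y), -2.5 mm when it drives it back.
- slide: Aluminium slide 100 x 80 x 18 mm that carries a housing ring; its axes are parallel to the fixture's, origin at the middle of its underside. It travels along the fixture's y and has stiff slideways. It can go about 82 mm out from its starting place, where it meets its end.
- step (a point): Middle of the square step on the slide's front (-x) edge: the -y face of a small steel cam 14 mm wide and 12 mm high, 10 mm flat along y, then a ramp down towards +y that ends 26 mm from the step. On the way out the ramp lifts the pawl, which drops in behind the step; on the way back the step bears on the pawl's +y face. Origin on the step's face.
- stop: Dark steel stop block, 36 mm along y, on the fixture's front rail, that carries the spring pawl; axes parallel to the fixture's. The pawl hangs over the cam at the block's own x 0 in a small carrier that is set anew for every batch: its +y face, on which the step bears, lies anywhere from 1 mm to the -y side to 11 mm to the +y side of this origin. No reading gives it: it must be felt.
- pawl (a joint): Lift of the spring pawl (a square steel plunger 10 x 10 mm with a black button on top, top at most 145 mm above the table), in m: 0 fully down, about 0.010 on top of the cam.
- clamp_axis (a point): Point on the vertical pivot of the clamp lever on the end block, 107 mm above the table.
- clamp_grip (a point): Middle of the clamp lever's grip: an upright black round peg 18 mm across, 60 mm from the pivot, from 80 to 128 mm above the table.
- clamp (a joint): Swing of the clamp lever in rad: starts at 0 to 0.15 leaning to the fixture's -x side, grows clockwise seen from above, 1.15 at its end stop (clamped). It takes about 2 N at the grip.

How it is judged (in metres and radians):
On the way, in this order (a step that is already met when the one before it is completed fails the run):
1. the slide has been wound out past the pawl and the pawl has dropped in behind its step (value of joint pawl below 0.0012 m and y of step in the frame of stop above -0.004 m and y of dog in the frame of slide above 0 m), for 0.1 s.
2. wound back: the play is out and the step bears on the pawl (contact force between slide and pawl above 2 N and y of dog in the frame of slide below -0.0015 m and value of joint pawl below 0.0012 m and value of joint clamp below 0.4 rad), for 0.2 s.
3. the clamp lever is swung over (value of joint clamp above 1 rad), for 0.2 s.
At the end, for the whole second after the job is handed in: The pawl is fully down behind the step (lift under 1.2 mm), the step bears on it with more than 2 N, the drive dog lies against the slide's lug on the return side (play out, within 1 mm), and the clamp lever is within 0.15 rad of its end stop (contact force between slide and pawl above 2 N and y of dog in the frame of slide below -0.0015 m and value of joint pawl below 0.0012 m and value of joint clamp above 1 rad and y of step in the frame of stop above -0.004 m); the robot touches nothing.
It fails at once if the slide is forced against the pawl (over 55 N) (contact force between slide and pawl above 55 N).
It fails at once if the robot pushes the slide, the stop or the pawl directly (contact force between any of the fingers, the arm and slide above 2 N or contact force between any of the fingers, the arm and stop above 2 N or contact force between any of the fingers, the arm and pawl above 2 N).
It fails at once if something else on the bench is moved (distance of any of housing_a, housing_b, carton, tape, partsbin, oilcan from where it was at the start of the episode above 0.015 m or distance of spanner from where it was at the start of the episode above 0.02 m).
It also fails if it takes over 72 s, if anything falls off the work surface, if the arm or the gripper's body presses on something with over 40 N, if the wrist force passes 120 N, or if a joint passes its speed limit or range.

## Working session

There is one attempt and no reset: what is moved stays moved. The work goes in short steps, Python scripts to look and compute and a tool call to move; the robot and the scene stay as the last step left them, time stands still between calls to the robot, and variables do not carry over. Pictures are saved under pics/ and viewed, and the job is handed in when it is done.

Besides the shell and the picture viewer there is one more tool, called after "Emit:" as name([rows], argument=value, ...), one row to a line, values as JSON. jog_arm: Moves the arm, as the interface text tells. Its arguments: {"type":"object","properties":{"steps":{"type":"array","items":{"type":"object","properties":{"fingers":{"type":"number"},"delta_pos":{"type":"array","items":{"type":"number"}},"turn":{"type":"number"}}}}},"required":["steps"]}

```bash
mkdir -p pics; ls
python3 - <<'E'
from rig import *
import cv2,numpy as np
print(read_state())
for n in("scene","top"):
    im=capture(n);cv2.imwrite(f"pics/{n}0.png",im[...,::-1]);print(camera_info(n))
for t in["wheel_axis","handle","fixture","clamp_axis","clamp_grip","step","stop","dog","slide"]:
    for c in("scene","top"):
        r=tip_of(t,c);print(t,c,[(np.round(x["position"],4).tolist(),round(x["confidence"],2)) for x in r[:2]])
print(read_state()["time_s"])
E
```

```text
pics
{'time_s': 0.0, 'joint_positions': array([-8.42527994e+01,  3.02791929e+01,  8.21581392e+01,  1.71343011e-04,
        6.76864205e+01, -1.02259949e+01]), 'qvel': array([-0.0383518 ,  0.05442365, -0.08070789,  0.01057376, -0.01499733,
       -0.03057144]), 'tau': array([-8.53185520e-04, -4.40046108e+01, -1.76593530e+01,  6.31885557e-02,
        5.84216556e-02, -1.70309236e-04]), 'position': array([ 0.17196384, -0.60014965,  0.23855941]), 'tcp_rot': array([[ 2.75186299e-01, -2.13537409e-04,  9.61390896e-01],
       [-9.61388571e-01,  2.14930898e-03,  2.75186111e-01],
       [-2.12508862e-03, -9.99997667e-01,  3.86167960e-04]]), 'force': array([-0.3967035 ,  0.4810282 ,  0.16500617]), 'moment': array([0.02441719, 0.02562056, 0.00935726]), 'opening': 0.9992500769863374}
{'fov_y': 44.16118872867568, 'cx': 319.58558641713813, 'cy': 242.89972238714742, 'view': array([[ 0.10570601,  0.99415846,  0.02179916, -0.11739334],
       [ 0.5570306 , -0.0410393 , -0.82947736, -0.24888077],
       [-0.82373731,  0.09982354, -0.55811478,  1.3093739 ],
       [ 0.        ,  0.        ,  0.        , 
[... 584 characters left out ...]
.0003], 0.61)]
fixture top [([0.5389, 0.0913, 0.1079], 0.68)]
clamp_axis scene [([0.5391, 0.0979, 0.1017], 0.75)]
clamp_axis top [([0.5362, 0.0908, 0.11], 0.59)]
clamp_grip scene [([0.499, 0.1402, 0.1097], 0.64)]
clamp_grip top [([0.5027, 0.1421, 0.1063], 0.74), ([0.5313, -0.1824, 0.1484], 0.45)]
step scene [([0.5284, -0.061, 0.0756], 0.59)]
step top [([0.5218, -0.0644, 0.069], 0.89)]
stop scene []
stop top [([0.5119, -0.0108, 0.0441], 0.5)]
dog scene [([0.6216, -0.0431, 0.0779], 0.68)]
dog top [([0.6218, -0.0456, 0.075], 0.49), ([0.5358, 0.0934, 0.1074], 0.44)]
slide scene [([0.5619, -0.0555, 0.0456], 0.57)]
slide top [([0.5601, -0.0561, 0.0491], 0.59), ([0.5835, -0.1811, 0.1447], 0.2)]
1.0
```

View pics/scene0.png

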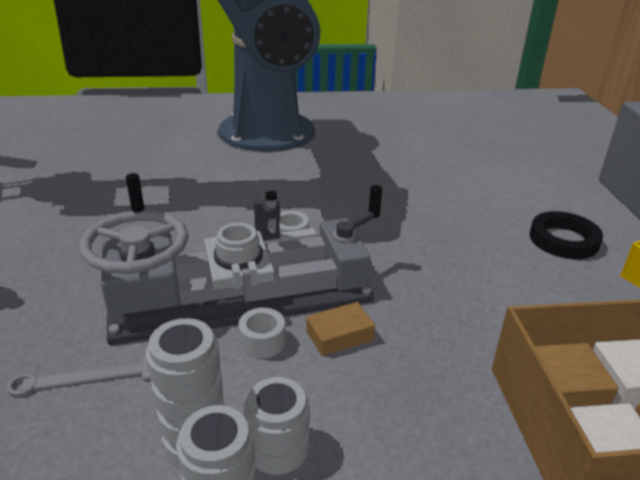

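View pics/top0.png

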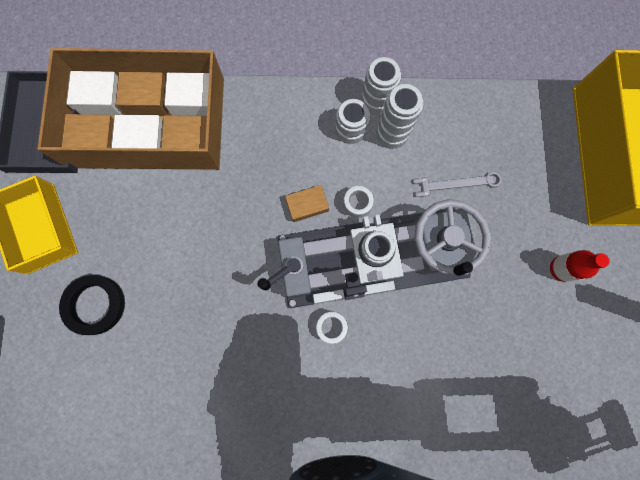

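```bash
cat > h.py <<'E'
import numpy as np,cv2
from rig import *
def proj(n,P):
    c=camera_info(n);P=np.atleast_2d(P);q=P@c["view"][:3,:3].T+c["view"][:3,3]
    f=240/np.tan(np.radians(c["fov_y"]/2));return q[:,:2]/q[:,2:]*f+[c["cx"],c["cy"]]
def circ(c,r,z):
    t=np.linspace(0,2*np.pi,90);return np.c_[c[0]+r*np.cos(t),c[1]+r*np.sin(t),0*t+z]
E
python3 - <<'E'
from h import *
from scipy.optimize import minimize
T={}
for n in("scene","top"):
    im=capture(n);r=trace("wheel",n);print(n,[(x["confidence"],x["mask"].sum()) for x in r])
    if not r: continue
    m=r[0]["mask"].astype(np.uint8)
    m=cv2.morphologyEx(m,cv2.MORPH_OPEN,np.ones((2,2)))
    T[n]=m;np.save(f"m_{n}.npy",m)
    o=im[...,::-1].copy();o[m>0]=(0,0,255);cv2.imwrite(f"pics/wm_{n}.png",o)
def render(n,c):
    p=np.vstack([proj(n,circ(c,.067,.115)),proj(n,circ(c,.067,.101))])
    h=cv2.convexHull(np.round(p*16).astype(np.int32));a=np.zeros((480,640),np.uint8)
    cv2.fillPoly(a,[h],1,shift=4)
    return a
for n,m in T.items():
    cs,_=cv2.findContours(m,cv2.RETR_EXTERNAL,cv2.CHAIN_APPROX_NONE)
    f=np.zeros_like(m);cv2.drawContours(f,cs,-1,1,-1)
    def cost(c):
        a=render(n,c);return -(a&f).sum()/(a|f).sum()
    s=minimize(cost,[.586,-.183],method="Nelder-Mead",options=dict(initial_simplex=[[.586,-.183],[.592,-.183],[.586,-.177]]))
    print(n,s.x,s.fun)
E
```

```text
scene [(0.84, np.int64(4459))]
top [(0.67, np.int64(2626)), (0.37, np.int64(262))]
scene [ 0.72925   -0.2878125] 0.0
top [ 0.6105625 -0.0388125] 0.0<stdin>:20: RuntimeWarning: overflow encountered in scalar negative
```

Run:
```python
import cv2
a=cv2.imread("pics/wm_top.png");b=cv2.imread("pics/wm_scene.png")
import numpy as np
o=[cv2.resize(x,(400,400)) for x in (a[180:320,390:530],b[160:300,60:200]) if x is not None]
cv2.imwrite("pics/wm.png",np.hstack(o))
o=cv2.imread("pics/top0.png")[220:320,220:500];cv2.imwrite("pics/fx.png",cv2.resize(o,None,fx=2.8,fy=2.8,interpolation=cv2.INTER_CUBIC))
```

```text
(no output)
```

View pics/wm.png

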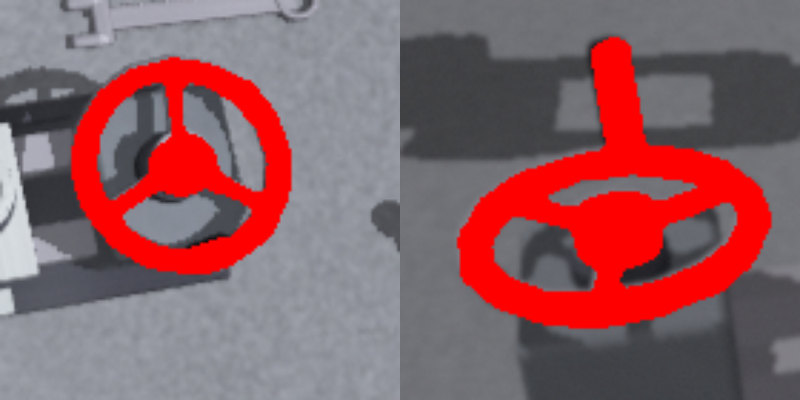

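View pics/fx.png

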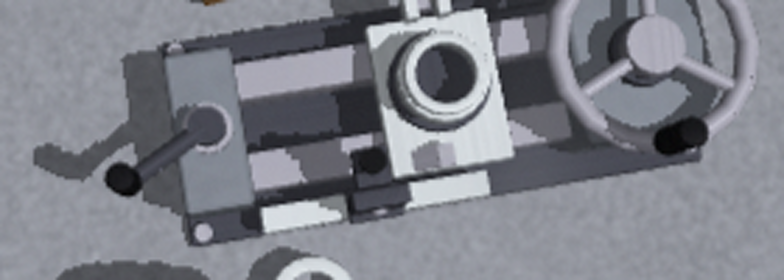

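Run:
```python
from h import *
from scipy.optimize import minimize
def render(n,c):
    p=np.vstack([proj(n,circ(c,.067,.115)),proj(n,circ(c,.067,.101))])
    h=cv2.convexHull(np.round(p*16).astype(np.int32));a=np.zeros((480,640),np.uint8)
    cv2.fillPoly(a,[h],1,shift=4);return a
M={}
for n in("scene","top"):
    m=np.load(f"m_{n}.npy")
    cs,_=cv2.findContours(m,cv2.RETR_EXTERNAL,cv2.CHAIN_APPROX_NONE)
    f=np.zeros_like(m);cv2.drawContours(f,cs,-1,1,-1)
    f=cv2.morphologyEx(f,cv2.MORPH_OPEN,cv2.getStructuringElement(cv2.MORPH_ELLIPSE,(23,23)));M[n]=f
def cost(c,ns):
    return sum(-float((render(n,c)&M[n]).sum())/float((render(n,c)|M[n]).sum()) for n in ns)
for ns in (["scene"],["top"],["scene","top"]):
    s=minimize(cost,[.586,-.183],args=(ns,),method="Nelder-Mead",options=dict(initial_simplex=[[.586,-.183],[.592,-.183],[.586,-.177]]))
    print(ns,s.x,s.fun)
# yaw from fixture mask
r=trace("fixture","top");print([(x["confidence"],x["mask"].sum()) for x in r])
for i in range(2):
  for t in("handle","clamp_grip","clamp_axis","stop","step"):
    for c in("scene","top"):
        if i==0: capture(c)
        q=tip_of(t,c);print(t,c,[(np.round(x["position"],4).tolist(),round(x["confidence"],2)) for x in q[:1]])
  break
# line px -> table z yaw: front rail edge in zoom px
c=camera_info("top")
def back(u,v,z):
    f=240/np.tan(np.radians(c["fov_y"]/2));R=c["view"][:3,:3];d=R.T@np.array([(u-c["cx"])/f,(v-c["cy"])/f,1]);o=-R.T@c["view"][:3,3]
    return o+d*(z-o[2])/d[2]
g=lambda x,y,z:back(220+x/2.8,220+y/2.8,z)
for a,b,z in (((190,245),(698,160),.01),((262,220),(488,182),.04)):
    A,B=g(*a,z),g(*b,z);print(A,B,np.degrees(np.arctan2(*(A-B)[:2]))) 
print(g(698,160,.01),"corner")
print(read_state()["time_s"])
```

```text
['scene'] [ 0.58213996 -0.18174991] -0.8910858461031471
['top'] [ 0.58711916 -0.18465999] -0.937037037037037
['scene', 'top'] [ 0.58347455 -0.18338137] -1.815122029651564
[(0.55, np.int64(11842))]
handle scene [([0.5302, -0.1859, 0.1506], 0.83)]
handle top [([0.5272, -0.1861, 0.1464], 0.59)]
clamp_grip scene [([0.4993, 0.1406, 0.1105], 0.81)]
clamp_grip top [([0.5049, 0.1374, 0.1089], 0.58)]
clamp_axis scene [([0.5383, 0.0953, 0.1045], 0.6)]
clamp_axis top [([0.535, 0.0953, 0.1048], 0.92)]
stop scene [([0.5111, -0.0072, 0.0427], 0.94)]
stop top [([0.5129, -0.0116, 0.0445], 0.84)]
step scene [([0.5235, -0.0603, 0.0738], 0.89)]
step top [([0.5228, -0.0666, 0.0699], 0.59)]
[0.46836314 0.10528302 0.01      ] [ 0.52603541 -0.24290883  0.01      ] -9.404721598313703
[0.48351939 0.05689271 0.04      ] [ 0.50838096 -0.09191552  0.04      ] -9.484873793989259
[ 0.52603541 -0.24290883  0.01      ] corner
2.25
```

Emit:
jog_arm([
  {"delta_pos":[0,0,40],"turn":0,"fingers":100},
  {"delta_pos":[20,20,60],"turn":0,"fingers":100},
  {"delta_pos":[45,52,60],"turn":0,"fingers":100},
  {"delta_pos":[70,82,60],"turn":0,"fingers":100},
  {"delta_pos":[96,112,60],"turn":0,"fingers":100},
  {"delta_pos":[122,142,60],"turn":0,"fingers":100},
  {"delta_pos":[148,172,60],"turn":0,"fingers":100},
  {"delta_pos":[174,203,60],"turn":0,"fingers":100},
  {"delta_pos":[200,234,60],"turn":0,"fingers":100},
  {"delta_pos":[226,264,60],"turn":0,"fingers":100},
  {"delta_pos":[252,295,60],"turn":0,"fingers":100},
  {"delta_pos":[278,325,60],"turn":0,"fingers":100},
  {"delta_pos":[304,356,60],"turn":0,"fingers":100},
  {"delta_pos":[328,384,60],"turn":0,"fingers":100},
  {"delta_pos":[345,404,50],"turn":0,"fingers":100},
  {"delta_pos":[355,415,30],"turn":0,"fingers":100},
  {"delta_pos":[355,415,10],"turn":0,"fingers":100},
  {"delta_pos":[355,415,0],"turn":0,"fingers":100},
  {"delta_pos":[355,415,0],"turn":0,"fingers":100},
  {"delta_pos":[355,415,0],"turn":0,"fingers":100},
])

```text
time_s: 3.92
position: [0.5267, -0.1862, 0.2394]
tcp_rot: [[0.275, -0.001, 0.962], [-0.962, 0.0, 0.275], [-0.001, -1.0, -0.001]]
force: [0.3, -0.1, 0.9]
opening: 1.004
```

Run:
```python
from h import *
s=read_state();print(s["time_s"],s["position"],s["force"],s["tcp_rot"][:,0],s["joint_positions"])
for n in("scene","top"):
    im=capture(n);cv2.imwrite(f"pics/a_{n}.png",im[...,::-1])
    print(proj(n,[s["position"],s["position"]-[0,0,.017]]))
a=cv2.imread("pics/a_scene.png")[60:320,40:430];cv2.imwrite("pics/a.png",cv2.resize(a,None,fx=2,fy=2))
```

```text
3.9167 [ 0.52673624 -0.18616967  0.23937352] [ 0.26939337 -0.0534179   0.88601622] [ 2.74626031e-01 -9.61550889e-01 -6.56012835e-04] [-3.09226360e+01  2.51428761e+01  9.16954704e+01 -6.35106861e-03
  6.32184752e+01  4.31404817e+01]
[[121.98653427 123.16218682]
 [124.24580154 136.09719757]]
[[483.35954115 261.05291991]
 [479.14586263 262.57921949]]
```

View pics/a.png

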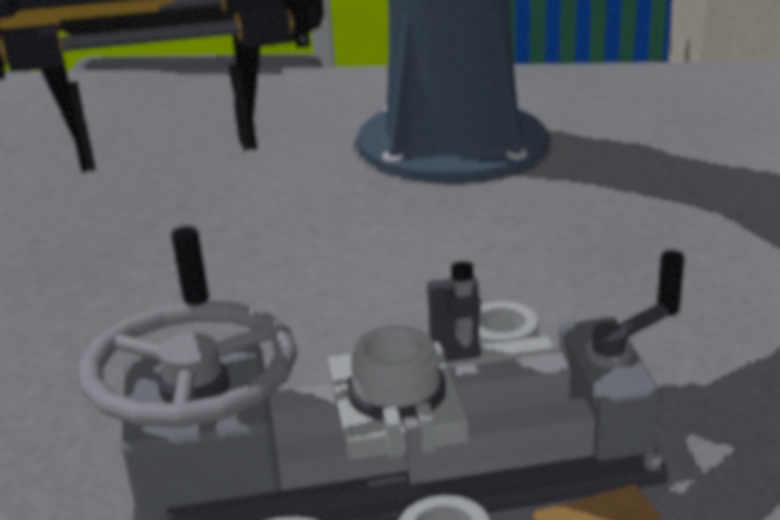

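Emit:
jog_arm([
  {"delta_pos":[0,0,-30],"turn":0,"fingers":100},
  {"delta_pos":[0,0,-60],"turn":0,"fingers":100},
  {"delta_pos":[0,0,-90],"turn":0,"fingers":100},
  {"delta_pos":[0,0,-90],"turn":0,"fingers":100},
  {"delta_pos":[0,0,-90],"turn":0,"fingers":20},
  {"delta_pos":[0,0,-90],"turn":0,"fingers":0},
  {"delta_pos":[0,0,-90],"turn":0,"fingers":0},
  {"delta_pos":[0,0,-90],"turn":0,"fingers":0},
  {"delta_pos":[0,0,-90],"turn":0,"fingers":0},
  {"delta_pos":[0,0,-90],"turn":0,"fingers":0},
  {"delta_pos":[0,0,-90],"turn":0,"fingers":0},
  {"delta_pos":[0,0,-90],"turn":0,"fingers":0},
])

```text
time_s: 5.02
position: [0.5271, -0.1859, 0.1499]
tcp_rot: [[0.275, 0.0, 0.961], [-0.961, -0.0, 0.275], [0.0, -1.0, 0.0]]
force: [0.0, 0.3, -0.1]
opening: 0.475
```

Run:
```python
from h import *
s=read_state();print(s["time_s"],s["position"],s["force"],s["opening"]*87)
for n in("scene","top"):
    im=capture(n);cv2.imwrite(f"pics/b_{n}.png",im[...,::-1])
a=cv2.imread("pics/b_scene.png")[60:320,40:430];cv2.imwrite("pics/b.png",cv2.resize(a,None,fx=2,fy=2))
```

```text
5.0167 [ 0.52713433 -0.18585915  0.14985312] [ 0.03279682  0.25487219 -0.08549252] 41.28750329628736
```

View pics/b.png

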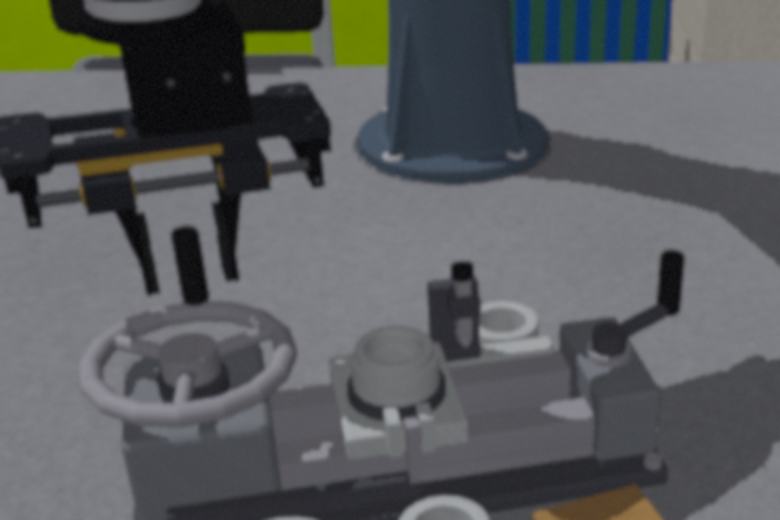

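Emit:
jog_arm([
  {"delta_pos":[0,0,0],"fingers":0},
  {"delta_pos":[0,0,0],"fingers":0},
  {"delta_pos":[0,0,0],"fingers":0},
  {"delta_pos":[0,0,0],"fingers":0},
  {"delta_pos":[0,0,0],"fingers":0},
  {"delta_pos":[0,0,0],"fingers":0},
  {"delta_pos":[0,0,0],"fingers":0},
  {"delta_pos":[0,0,0],"fingers":0},
  {"delta_pos":[0,0,0],"fingers":0},
])

```text
$.steps[0]: bad value
```

Emit:
jog_arm([
  {"delta_pos":[0,0,0],"turn":0,"fingers":0},
  {"delta_pos":[0,0,0],"turn":0,"fingers":0},
  {"delta_pos":[0,0,0],"turn":0,"fingers":0},
  {"delta_pos":[0,0,0],"turn":0,"fingers":0},
  {"delta_pos":[0,0,0],"turn":0,"fingers":0},
  {"delta_pos":[0,0,0],"turn":0,"fingers":0},
  {"delta_pos":[0,0,0],"turn":0,"fingers":0},
  {"delta_pos":[0,0,0],"turn":0,"fingers":0},
  {"delta_pos":[0,0,0],"turn":0,"fingers":0},
])

```text
time_s: 5.87
position: [0.5268, -0.1855, 0.1494]
tcp_rot: [[0.275, -0.001, 0.961], [-0.961, 0.001, 0.275], [-0.001, -1.0, -0.0]]
force: [-0.1, 2.2, 0.4]
opening: 0.195
```

Run:
```python
from h import *
s=read_state();print(s["time_s"],s["position"],s["force"],s["opening"]*87)
```

```text
5.8667 [ 0.52675971 -0.18553972  0.14943643] [-0.13000783  2.16485073  0.41822007] 16.991606439880083
```

```bash
cat > g.py <<'E'
import sys,json,math
# g.py phi0 R start end step hold
def rows(p0,R,ths,f=0):
    c=lambda t:(R*math.cos(math.radians(p0-t)),R*math.sin(math.radians(p0-t)))
    a=c(ths[0][0]) if 0 else None
    return c
p0,R,s,e,st,h=map(float,sys.argv[1:7])
c=lambda t:(R*math.cos(math.radians(p0-t)),R*math.sin(math.radians(p0-t)))
n=round(abs(e-s)/st);o=[]
for i in range(1,n+1):
    t=s+(e-s)*i/n;o.append([round(c(t)[0]-c(s)[0]),round(c(t)[1]-c(s)[1]),0])
o+= [o[-1]]*int(h)
print(o)
E
python3 g.py 182 60 0 60 6 4
```

```text
[[0, 6, 0], [1, 13, 0], [2, 19, 0], [4, 25, 0], [7, 30, 0], [10, 36, 0], [14, 41, 0], [18, 45, 0], [23, 49, 0], [28, 53, 0], [28, 53, 0], [28, 53, 0], [28, 53, 0], [28, 53, 0]]
```

Emit:
jog_arm([
  {"delta_pos":[0,6,0],"turn":0,"fingers":0},
  {"delta_pos":[1,13,0],"turn":0,"fingers":0},
  {"delta_pos":[2,19,0],"turn":0,"fingers":0},
  {"delta_pos":[4,25,0],"turn":0,"fingers":0},
  {"delta_pos":[7,30,0],"turn":0,"fingers":0},
  {"delta_pos":[10,36,0],"turn":0,"fingers":0},
  {"delta_pos":[14,41,0],"turn":0,"fingers":0},
  {"delta_pos":[18,45,0],"turn":0,"fingers":0},
  {"delta_pos":[23,49,0],"turn":0,"fingers":0},
  {"delta_pos":[28,53,0],"turn":0,"fingers":0},
  {"delta_pos":[28,53,0],"turn":0,"fingers":0},
  {"delta_pos":[28,53,0],"turn":0,"fingers":0},
])

```text
time_s: 6.87
position: [0.554, -0.1315, 0.1494]
tcp_rot: [[0.275, -0.002, 0.961], [-0.961, 0.002, 0.275], [-0.003, -1.0, -0.002]]
force: [-3.2, 4.2, 2.4]
opening: 0.198
```

Run:
```python
from h import *
s=read_state();print(s["time_s"],s["position"],s["force"],s["opening"]*87)
p=s["position"][:2]-[.5865,-.1835];print(p,np.hypot(*p),np.degrees(np.arctan2(p[1],p[0])))
```

```text
6.8667 [ 0.55404838 -0.13150256  0.14940025] [-3.23294376  4.16073708  2.41116057] 17.259437962732736
[-0.03245162  0.05199744] 0.06129307925053622 121.96830456347325
```

```bash
cat > g.py <<'E'
import sys,json,math
# cx cy cmdx cmdy phi_start phi_end step hold   (mm)
cx,cy,ux,uy,s,e,st,h=map(float,sys.argv[1:9])
n=round(abs(e-s)/st);o=[]
for i in range(1,n+1):
    t=math.radians(s+(e-s)*i/n);o.append([round(cx+60*math.cos(t)-ux),round(cy+60*math.sin(t)-uy),0])
o+=[o[-1]]*int(h)
print(len(o),o)
print("cmd",ux+o[-1][0],uy+o[-1][1])
E
python3 g.py 586.7 -181.8 555 -133 123 30 6.5 2
```

```text
16 [[5, 5, 0], [11, 8, 0], [18, 10, 0], [25, 11, 0], [32, 11, 0], [39, 11, 0], [46, 10, 0], [52, 8, 0], [59, 5, 0], [65, 1, 0], [70, -3, 0], [75, -8, 0], [80, -13, 0], [84, -19, 0], [84, -19, 0], [84, -19, 0]]
cmd 639.0 -152.0
```

Emit:
jog_arm([
  {"delta_pos":[5,5,0],"turn":0,"fingers":0},
  {"delta_pos":[11,8,0],"turn":0,"fingers":0},
  {"delta_pos":[18,10,0],"turn":0,"fingers":0},
  {"delta_pos":[25,11,0],"turn":0,"fingers":0},
  {"delta_pos":[32,11,0],"turn":0,"fingers":0},
  {"delta_pos":[39,11,0],"turn":0,"fingers":0},
  {"delta_pos":[46,10,0],"turn":0,"fingers":0},
  {"delta_pos":[52,8,0],"turn":0,"fingers":0},
  {"delta_pos":[59,5,0],"turn":0,"fingers":0},
  {"delta_pos":[65,1,0],"turn":0,"fingers":0},
  {"delta_pos":[70,-3,0],"turn":0,"fingers":0},
  {"delta_pos":[75,-8,0],"turn":0,"fingers":0},
  {"delta_pos":[80,-13,0],"turn":0,"fingers":0},
  {"delta_pos":[84,-19,0],"turn":0,"fingers":0},
  {"delta_pos":[84,-19,0],"turn":0,"fingers":0},
  {"delta_pos":[84,-19,0],"turn":0,"fingers":0},
])

```text
time_s: 8.2
position: [0.6395, -0.1532, 0.1495]
tcp_rot: [[0.275, 0.001, 0.961], [-0.961, -0.002, 0.275], [0.002, -1.0, 0.001]]
force: [-2.6, -1.8, 0.7]
opening: 0.198
```

```bash
cat > st.py <<'E'
from h import *
import sys
cx,cy=float(sys.argv[1])/1e3,float(sys.argv[2])/1e3
s=read_state();print(s["time_s"],s["position"],s["force"],s["opening"]*87)
p=s["position"][:2]-[cx,cy];a=np.arctan2(p[1],p[0]);F=s["force"]
print("r",np.hypot(*p),"phi",np.degrees(a),"Fcw",F[0]*np.sin(a)-F[1]*np.cos(a),"Frad",F[0]*np.cos(a)+F[1]*np.sin(a))
E
python3 st.py 586.7 -181.8
python3 - <<'E'
from h import *
im=capture("scene");cv2.imwrite("pics/c.png",cv2.resize(im[60:320,40:430,::-1],None,fx=2,fy=2))
for c in("scene","top"):
    capture(c)
    for t in("step","slide","dog","stop"):
        q=tip_of(t,c);print(t,c,[(np.round(x["position"],4).tolist(),round(x["confidence"],2)) for x in q[:1]])
E
```

```text
8.2 [ 0.63954143 -0.15316532  0.14948152] [-2.5930832  -1.82538307  0.71874034] 17.26773640520957
r 0.06010125882039753 phi 28.453188111135095 Fcw 0.36943887614633764 Frad -3.149542625322244
step scene [([0.5205, -0.0307, 0.0714], 0.89)]
slide scene [([0.5542, -0.0236, 0.0485], 0.95)]
dog scene [([0.6178, -0.0108, 0.0779], 0.92)]
stop scene []
step top []
slide top []
dog top []
stop top []
```

View pics/c.png

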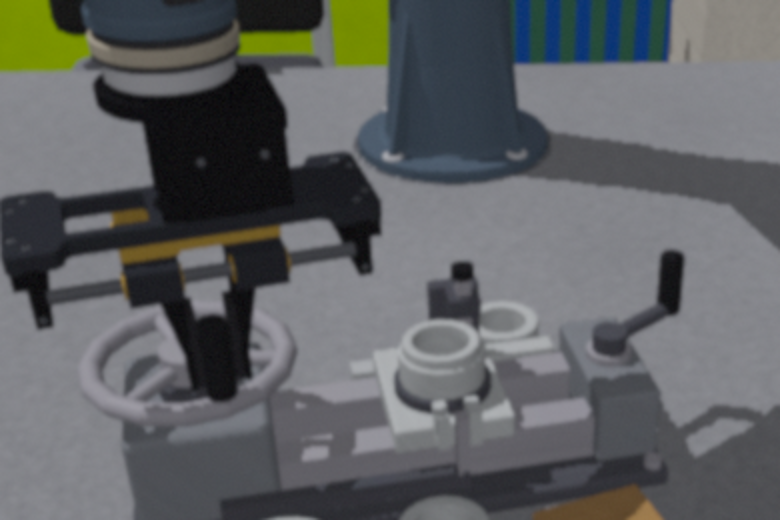

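```bash
python3 g.py 586.7 -181.8 639 -152 28.5 -90 7 2;python3 g.py 586.7 -181.8 587 -242 -90 -156 6 3
```

```text
19 [[4, -8, 0], [6, -15, 0], [7, -22, 0], [8, -29, 0], [7, -36, 0], [6, -44, 0], [4, -51, 0], [1, -57, 0], [-3, -64, 0], [-7, -69, 0], [-12, -75, 0], [-18, -79, 0], [-24, -83, 0], [-31, -86, 0], [-38, -88, 0], [-45, -89, 0], [-52, -90, 0], [-52, -90, 0], [-52, -90, 0]]
cmd 587.0 -242.0
14 [[-7, 1, 0], [-13, 2, 0], [-19, 3, 0], [-25, 5, 0], [-30, 8, 0], [-36, 12, 0], [-40, 16, 0], [-45, 20, 0], [-49, 25, 0], [-52, 30, 0], [-55, 36, 0], [-55, 36, 0], [-55, 36, 0], [-55, 36, 0]]
cmd 532.0 -206.0
```

Emit:
jog_arm([
  {"delta_pos":[4,-8,0],"turn":0,"fingers":0},
  {"delta_pos":[6,-15,0],"turn":0,"fingers":0},
  {"delta_pos":[7,-22,0],"turn":0,"fingers":0},
  {"delta_pos":[8,-29,0],"turn":0,"fingers":0},
  {"delta_pos":[7,-36,0],"turn":0,"fingers":0},
  {"delta_pos":[6,-44,0],"turn":0,"fingers":0},
  {"delta_pos":[4,-51,0],"turn":0,"fingers":0},
  {"delta_pos":[1,-57,0],"turn":0,"fingers":0},
  {"delta_pos":[-3,-64,0],"turn":0,"fingers":0},
  {"delta_pos":[-7,-69,0],"turn":0,"fingers":0},
  {"delta_pos":[-12,-75,0],"turn":0,"fingers":0},
  {"delta_pos":[-18,-79,0],"turn":0,"fingers":0},
  {"delta_pos":[-24,-83,0],"turn":0,"fingers":0},
  {"delta_pos":[-31,-86,0],"turn":0,"fingers":0},
  {"delta_pos":[-38,-88,0],"turn":0,"fingers":0},
  {"delta_pos":[-45,-89,0],"turn":0,"fingers":0},
  {"delta_pos":[-52,-90,0],"turn":0,"fingers":0},
  {"delta_pos":[-52,-90,0],"turn":0,"fingers":0},
  {"delta_pos":[-52,-90,0],"turn":0,"fingers":0},
])

```text
time_s: 10.33
position: [0.5884, -0.2417, 0.1496]
tcp_rot: [[0.275, 0.003, 0.962], [-0.962, 0.0, 0.275], [0.0, -1.0, 0.003]]
force: [3.0, -0.8, -4.5]
opening: 0.194
```

```bash
python3 st.py 586.7 -181.8
python3 - <<'E'
from h import *
im=capture("scene");cv2.imwrite("pics/d.png",cv2.resize(im[60:320,40:430,::-1],None,fx=2,fy=2))
for t in("step","slide","dog","stop"):
        q=tip_of(t,"scene");print(t,[(np.round(x["position"],4).tolist(),round(x["confidence"],2)) for x in q[:1]])
E
```

```text
10.3333 [ 0.58844723 -0.24166035  0.14955376] [ 3.0018467  -0.81665668 -4.53820414] 16.907785081226965
r 0.059885845616045326 phi -88.32810091472813 Fcw -2.976742000887488 Frad 0.9038909088262241
step [([0.5166, -0.0068, 0.073], 0.64)]
slide [([0.552, 0.0009, 0.0465], 0.91)]
dog [([0.6089, 0.0124, 0.0785], 0.61)]
stop []
```

View pics/d.png

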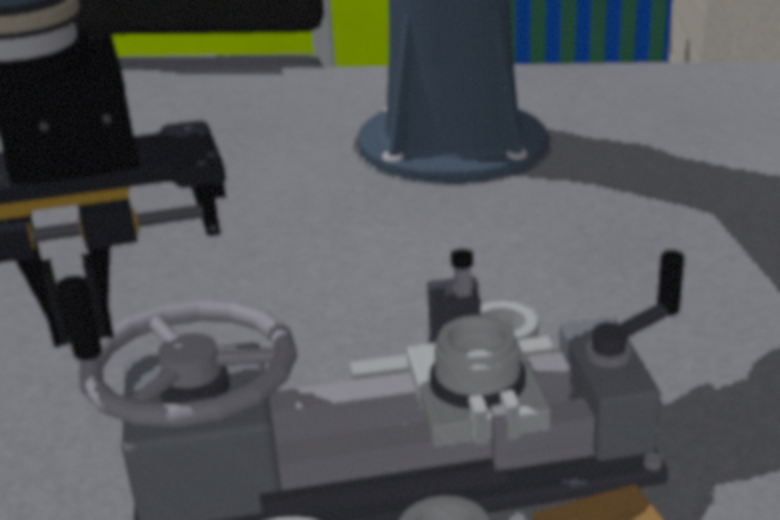

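```bash
python3 g.py 586.7 -181.8 587 -242 -88 -106 4.5 2
```

```text
6 [[-3, 0, 0], [-8, 1, 0], [-12, 1, 0], [-17, 3, 0], [-17, 3, 0], [-17, 3, 0]]
cmd 570.0 -239.0
```

Emit:
jog_arm([
  {"delta_pos":[-3,0,0],"turn":0,"fingers":0},
  {"delta_pos":[-8,1,0],"turn":0,"fingers":0},
  {"delta_pos":[-12,1,0],"turn":0,"fingers":0},
  {"delta_pos":[-17,3,0],"turn":0,"fingers":0},
  {"delta_pos":[-17,3,0],"turn":0,"fingers":0},
  {"delta_pos":[-17,3,0],"turn":0,"fingers":0},
])

```text
time_s: 11.08
position: [0.5692, -0.239, 0.1495]
tcp_rot: [[0.275, -0.002, 0.961], [-0.961, -0.0, 0.275], [-0.0, -1.0, -0.002]]
force: [-0.0, -2.6, -4.2]
opening: 0.198
```

```bash
python3 st.py 586.7 -181.8
cat > pw.py <<'E'
from h import *
import sys
im=capture("scene");c=im[175:240,240:300]
g=c.min(axis=2)
ys,xs=np.where((c.max(axis=2)<45)&(np.indices(g.shape)[0]<40))
print("button top row",175+ys.min() if len(ys) else None, )
cv2.imwrite(sys.argv[1],cv2.resize(im[170:290,220:340,::-1],None,fx=4,fy=4))
E
python3 pw.py pics/e1.png; python3 g.py 586.7 -181.8 570 -239 -106 -124 4.5 2
```

```text
11.0833 [ 0.56920239 -0.23904004  0.14950411] [-0.00871363 -2.55000656 -4.22828161] 17.268389888712452
r 0.059854726138779485 phi -106.99777793069973 Fcw -0.7371222035127032 Frad 2.4411596091236256
button top row 187
6 [[-4, 1, 0], [-9, 3, 0], [-13, 5, 0], [-17, 7, 0], [-17, 7, 0], [-17, 7, 0]]
cmd 553.0 -232.0
```

View pics/e1.png

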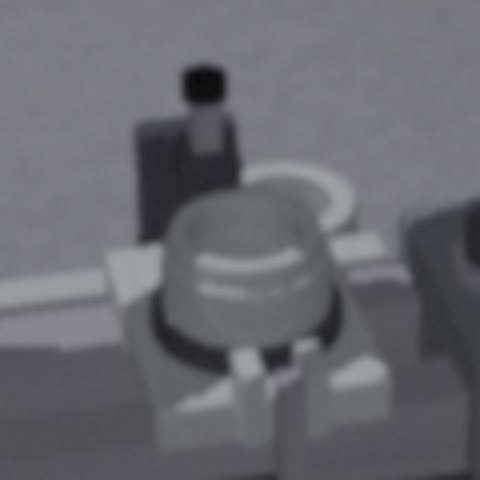

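Pawl still up on the cam (button about row 187 of the scene picture). Continue.

Emit:
jog_arm([
  {"delta_pos":[-4,1,0],"turn":0,"fingers":0},
  {"delta_pos":[-9,3,0],"turn":0,"fingers":0},
  {"delta_pos":[-13,5,0],"turn":0,"fingers":0},
  {"delta_pos":[-17,7,0],"turn":0,"fingers":0},
  {"delta_pos":[-17,7,0],"turn":0,"fingers":0},
  {"delta_pos":[-17,7,0],"turn":0,"fingers":0},
])

```text
time_s: 11.63
position: [0.5526, -0.2311, 0.1495]
tcp_rot: [[0.275, -0.001, 0.961], [-0.961, 0.001, 0.275], [-0.002, -1.0, -0.001]]
force: [2.0, -0.1, -4.3]
opening: 0.2
```

```bash
python3 st.py 586.7 -181.8
python3 pw.py pics/e2.png; python3 g.py 586.7 -181.8 553 -232 -124 -142 4.5 2
```

```text
11.6333 [ 0.55256929 -0.23111621  0.1495073 ] [ 2.04256047 -0.10114349 -4.3478884 ] 17.43997578378524
r 0.0599749400490238 phi -124.6862901839346 Fcw -1.7371161261037182 Frad -1.0792177020698308
button top row 192
6 [[-4, 3, 0], [-7, 6, 0], [-11, 10, 0], [-14, 13, 0], [-14, 13, 0], [-14, 13, 0]]
cmd 539.0 -219.0
```

View pics/e2.png

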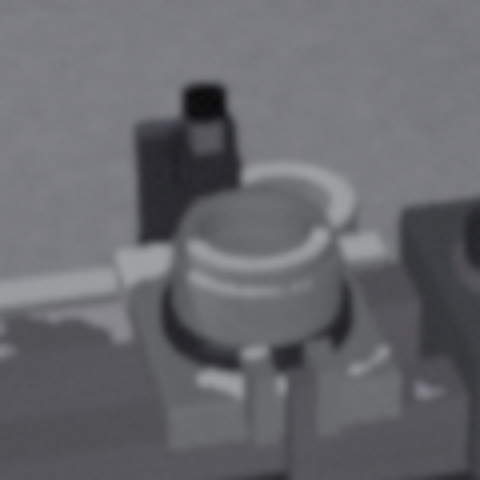

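```bash
python3 - <<'E'
import cv2,numpy as np
for f in("scene0","b_scene"):
    im=cv2.imread(f"pics/{f}.png");c=im[175:240,240:300]
    ys,xs=np.where((c.max(axis=2)<45)&(np.indices(c.shape[:2])[0]<40));print(f,175+ys.min())
    cv2.imwrite(f"pics/z_{f}.png",cv2.resize(im[170:290,220:340],None,fx=4,fy=4))
a=cv2.imread("pics/z_b_scene.png")[60:260,100:280];b=cv2.imread("pics/e2.png")[60:260,100:280];cv2.imwrite("pics/cmp.png",cv2.resize(np.hstack([a,b]),None,fx=2,fy=2))
E
python3 g.py 586.7 -181.8 553 -232 -124.5 -130.5 3 2
```

```text
scene0 191
b_scene 192
4 [[-3, 3, 0], [-5, 5, 0], [-5, 5, 0], [-5, 5, 0]]
cmd 548.0 -227.0
```

View pics/cmp.png

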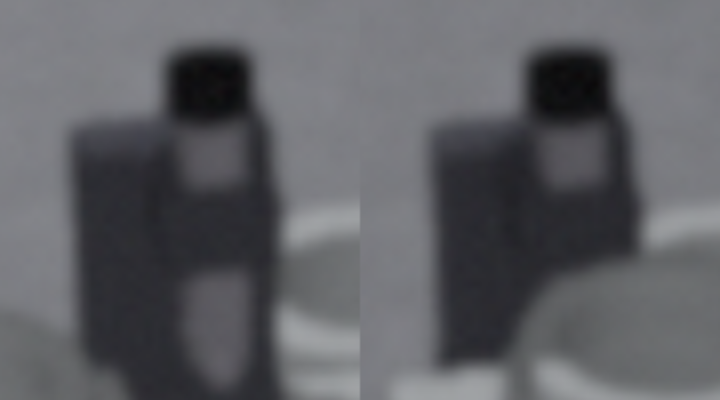

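Emit:
jog_arm([
  {"delta_pos":[-3,3,0],"turn":0,"fingers":0},
  {"delta_pos":[-5,5,0],"turn":0,"fingers":0},
  {"delta_pos":[-5,5,0],"turn":0,"fingers":0},
  {"delta_pos":[-5,5,0],"turn":0,"fingers":0},
  {"delta_pos":[-5,5,0],"turn":0,"fingers":0},
])

```text
time_s: 12.1
position: [0.5478, -0.2273, 0.1495]
tcp_rot: [[0.275, -0.001, 0.961], [-0.961, -0.001, 0.275], [0.0, -1.0, -0.001]]
force: [1.3, -4.0, -4.9]
opening: 0.198
```

```bash
python3 st.py 586.7 -181.8
python3 pw.py pics/e3.png; python3 g.py 586.7 -181.8 548 -227 -130.5 -110 2.5 2
```

```text
12.1 [ 0.54776299 -0.22728693  0.14952368] [ 1.26171986 -4.02077258 -4.89807499] 17.241862303425318
r 0.059876131125516825 phi -130.56366725409669 Fcw -3.5731868722858873 Frad 2.2340287980402778
button top row 192
10 [[2, -2, 0], [4, -4, 0], [6, -5, 0], [8, -7, 0], [11, -8, 0], [13, -9, 0], [16, -10, 0], [18, -11, 0], [18, -11, 0], [18, -11, 0]]
cmd 566.0 -238.0
```

Emit:
jog_arm([
  {"delta_pos":[2,-2,0],"turn":0,"fingers":0},
  {"delta_pos":[4,-4,0],"turn":0,"fingers":0},
  {"delta_pos":[6,-5,0],"turn":0,"fingers":0},
  {"delta_pos":[8,-7,0],"turn":0,"fingers":0},
  {"delta_pos":[11,-8,0],"turn":0,"fingers":0},
  {"delta_pos":[13,-9,0],"turn":0,"fingers":0},
  {"delta_pos":[16,-10,0],"turn":0,"fingers":0},
  {"delta_pos":[18,-11,0],"turn":0,"fingers":0},
  {"delta_pos":[18,-11,0],"turn":0,"fingers":0},
])

```text
time_s: 12.9
position: [0.567, -0.2383, 0.1495]
tcp_rot: [[0.275, 0.002, 0.961], [-0.961, -0.001, 0.275], [0.001, -1.0, 0.001]]
force: [-1.7, -1.3, -1.8]
opening: 0.202
```

```bash
python3 st.py 586.7 -181.8;python3 g.py 586.7 -181.8 566 -238 -110 -105 1 1
```

```text
12.9 [ 0.56702538 -0.23834247  0.14951504] [-1.66618615 -1.31548379 -1.81357953] 17.533519944000613
r 0.059867706048189126 phi -109.18594723430752 Fcw 1.1413271382718024 Frad 1.7899849850115426
6 [[1, -1, 0], [2, -1, 0], [3, -1, 0], [4, -1, 0], [5, -2, 0], [5, -2, 0]]
cmd 571.0 -240.0
```

Emit:
jog_arm([
  {"delta_pos":[1,-0.5,0],"turn":0,"fingers":0},
  {"delta_pos":[2,-1,0],"turn":0,"fingers":0},
  {"delta_pos":[3,-1,0],"turn":0,"fingers":0},
  {"delta_pos":[4,-1.5,0],"turn":0,"fingers":0},
  {"delta_pos":[5,-2,0],"turn":0,"fingers":0},
])

```text
time_s: 13.32
position: [0.5709, -0.2396, 0.1495]
tcp_rot: [[0.275, -0.0, 0.961], [-0.961, 0.001, 0.275], [-0.001, -1.0, -0.0]]
force: [-3.7, -0.3, -0.1]
opening: 0.198
```

```bash
python3 st.py 586.7 -181.8
```

```text
13.3167 [ 0.57091763 -0.23958687  0.14947891] [-3.73221203 -0.29957281 -0.05005988] 17.201607086246128
r 0.05990330708128357 phi -105.27571168562103 Fcw 3.521423268473109 Frad 1.2722926956724527
```

Emit:
jog_arm([
  {"delta_pos":[1,0,0],"turn":0,"fingers":0},
  {"delta_pos":[2,-0.5,0],"turn":0,"fingers":0},
  {"delta_pos":[3,-1,0],"turn":0,"fingers":0},
])

```text
time_s: 13.57
position: [0.5731, -0.2401, 0.1494]
tcp_rot: [[0.275, -0.002, 0.961], [-0.961, 0.002, 0.275], [-0.002, -1.0, -0.002]]
force: [-4.7, 1.2, -0.1]
opening: 0.197
```

```bash
python3 st.py 586.7 -181.8
```

```text
13.5667 [ 0.57307796 -0.24014935  0.1494481 ] [-4.68060865  1.2349849  -0.11049612] 17.09945740675626
r 0.059918330497829894 phi -103.14072312618659 Fcw 4.838810967894679 Frad -0.13854038299405125
```

Emit:
jog_arm([
  {"delta_pos":[1,0,0],"turn":0,"fingers":0},
  {"delta_pos":[2,-0.5,0],"turn":0,"fingers":0},
])

```text
time_s: 13.73
position: [0.5751, -0.2406, 0.1495]
tcp_rot: [[0.275, -0.002, 0.961], [-0.961, 0.002, 0.275], [-0.002, -1.0, -0.002]]
force: [-4.8, 1.2, 0.3]
opening: 0.196
```

```bash
python3 st.py 586.7 -181.8
```

```text
13.7333 [ 0.57510021 -0.24057498  0.14946432] [-4.75813065  1.16689613  0.30129935] 17.032249694811753
r 0.05990870876142777 phi -101.16437771482454 Fcw 4.894026081352415 Frad -0.22352314166959375
```

Emit:
jog_arm([
  {"delta_pos":[1,0,0],"turn":0,"fingers":0},
  {"delta_pos":[2,-0.5,0],"turn":0,"fingers":0},
])

```text
time_s: 13.9
position: [0.5772, -0.2409, 0.1495]
tcp_rot: [[0.275, -0.002, 0.961], [-0.961, 0.002, 0.275], [-0.002, -1.0, -0.002]]
force: [-4.7, 2.4, 1.6]
opening: 0.198
```

```bash
python3 st.py 586.7 -181.8
```

```text
13.9 [ 0.57720802 -0.24093168  0.14945132] [-4.68727604  2.40267418  1.55826023] 17.25989018406301
r 0.05988867357071901 phi -99.1194830041894 Fcw 5.008837736536077 Frad -1.629400011290727
```

Emit:
jog_arm([
  {"delta_pos":[1,0,0],"turn":0,"fingers":0},
  {"delta_pos":[2,0,0],"turn":0,"fingers":0},
])

```text
time_s: 14.07
position: [0.5794, -0.2413, 0.1495]
tcp_rot: [[0.275, -0.002, 0.961], [-0.961, 0.001, 0.275], [-0.002, -1.0, -0.001]]
force: [-4.8, 1.3, 0.7]
opening: 0.195
```

```bash
python3 st.py 586.7 -181.8
```

```text
14.0667 [ 0.57940916 -0.24126489  0.14947925] [-4.77566743  1.3427498   0.70436842] 16.97984703041659
r 0.059910176060806425 phi -96.99000644442084 Fcw 4.903579345878376 Frad -0.7515889896121065
```

Still steady at 5 N (sliding). Continuing in small steps.

Emit:
jog_arm([
  {"delta_pos":[1,0,0],"turn":0,"fingers":0},
  {"delta_pos":[2,-0.5,0],"turn":0,"fingers":0},
])

```text
time_s: 14.23
position: [0.5816, -0.2415, 0.1494]
tcp_rot: [[0.275, -0.001, 0.961], [-0.961, 0.002, 0.275], [-0.002, -1.0, -0.001]]
force: [-4.5, 2.1, 1.1]
opening: 0.195
```

Emit:
jog_arm([
  {"delta_pos":[1,0,0],"turn":0,"fingers":0},
])

```text
time_s: 14.32
position: [0.5826, -0.2416, 0.1494]
tcp_rot: [[0.275, -0.001, 0.961], [-0.961, 0.002, 0.275], [-0.002, -1.0, -0.001]]
force: [-4.7, 1.7, 1.2]
opening: 0.199
```

Emit:
jog_arm([
  {"delta_pos":[1,0,0],"turn":0,"fingers":0},
])

```text
time_s: 14.4
position: [0.5836, -0.2417, 0.1495]
tcp_rot: [[0.275, -0.001, 0.961], [-0.961, 0.001, 0.275], [-0.002, -1.0, -0.001]]
force: [-4.1, 1.4, 1.2]
opening: 0.193
```

Emit:
jog_arm([
  {"delta_pos":[1,0,0],"turn":0,"fingers":0},
])

```text
time_s: 14.48
position: [0.5846, -0.2417, 0.1495]
tcp_rot: [[0.275, -0.001, 0.961], [-0.961, 0.001, 0.275], [-0.002, -1.0, -0.001]]
force: [-5.0, 0.9, 0.9]
opening: 0.197
```

Emit:
jog_arm([
  {"delta_pos":[1,0,0],"turn":0,"fingers":0},
])

```text
time_s: 14.57
position: [0.5856, -0.2417, 0.1495]
tcp_rot: [[0.275, -0.001, 0.961], [-0.961, 0.001, 0.275], [-0.002, -1.0, -0.001]]
force: [-3.6, 1.0, 1.0]
opening: 0.198
```

Emit:
jog_arm([
  {"delta_pos":[1,0,0],"turn":0,"fingers":0},
])

```text
time_s: 14.65
position: [0.5866, -0.2417, 0.1495]
tcp_rot: [[0.275, -0.001, 0.961], [-0.961, 0.001, 0.275], [-0.002, -1.0, -0.001]]
force: [-5.2, 0.9, 0.9]
opening: 0.197
```

Emit:
jog_arm([
  {"delta_pos":[1,0,0],"turn":0,"fingers":0},
])

```text
time_s: 14.73
position: [0.5876, -0.2417, 0.1495]
tcp_rot: [[0.275, -0.001, 0.961], [-0.961, 0.001, 0.275], [-0.002, -1.0, -0.001]]
force: [-4.7, 1.2, 1.2]
opening: 0.196
```

Emit:
jog_arm([
  {"delta_pos":[1,0,0],"turn":0,"fingers":0},
])

```text
time_s: 14.82
position: [0.5884, -0.2417, 0.1495]
tcp_rot: [[0.275, -0.002, 0.961], [-0.961, 0.001, 0.275], [-0.002, -1.0, -0.001]]
force: [-5.5, 1.1, 1.6]
opening: 0.197
```

```bash
python3 st.py 586.7 -181.8;python3 pw.py pics/f1.png
```

```text
14.8167 [ 0.58839691 -0.24169166  0.14945191] [-5.48558407  1.13003648  1.57380309] 17.137668370109807
r 0.059915693702246996 phi -88.37707696868814 Fcw 5.451379206539673 Frad -1.2849434920597422
button top row 192
```

Emit:
jog_arm([
  {"delta_pos":[0.5,0,0],"turn":0,"fingers":0},
])

```text
time_s: 14.95
position: [0.5887, -0.2417, 0.1495]
tcp_rot: [[0.275, -0.002, 0.961], [-0.961, 0.001, 0.275], [-0.002, -1.0, -0.002]]
force: [-6.7, 1.0, 0.7]
opening: 0.199
```

Emit:
jog_arm([
  {"delta_pos":[0.5,0,0],"turn":0,"fingers":0},
])

```text
time_s: 15.03
position: [0.589, -0.2417, 0.1495]
tcp_rot: [[0.275, -0.003, 0.961], [-0.961, 0.001, 0.275], [-0.002, -1.0, -0.002]]
force: [-6.7, 1.3, 1.2]
opening: 0.194
```

Emit:
jog_arm([
  {"delta_pos":[0.5,0,0],"turn":0,"fingers":0},
])

```text
time_s: 15.12
position: [0.5893, -0.2417, 0.1495]
tcp_rot: [[0.275, -0.003, 0.961], [-0.961, 0.001, 0.275], [-0.002, -1.0, -0.003]]
force: [-7.0, 1.1, 1.7]
opening: 0.194
```

Emit:
jog_arm([
  {"delta_pos":[0.5,0,0],"turn":0,"fingers":0},
])

```text
time_s: 15.2
position: [0.5897, -0.2417, 0.1494]
tcp_rot: [[0.275, -0.003, 0.961], [-0.961, 0.001, 0.275], [-0.002, -1.0, -0.003]]
force: [-8.1, 0.8, 1.4]
opening: 0.198
```

Emit:
jog_arm([
  {"delta_pos":[0.5,0,0],"turn":0,"fingers":0},
])

```text
time_s: 15.28
position: [0.59, -0.2416, 0.1494]
tcp_rot: [[0.276, -0.004, 0.961], [-0.961, 0.002, 0.276], [-0.003, -1.0, -0.003]]
force: [-8.0, 2.0, 2.6]
opening: 0.196
```

Emit:
jog_arm([
  {"delta_pos":[0.5,0,0],"turn":0,"fingers":0},
])

```text
time_s: 15.37
position: [0.5903, -0.2416, 0.1494]
tcp_rot: [[0.276, -0.004, 0.961], [-0.961, 0.002, 0.276], [-0.003, -1.0, -0.004]]
force: [-6.9, 1.1, 2.4]
opening: 0.199
```

Emit:
jog_arm([
  {"delta_pos":[0.5,0,0],"turn":0,"fingers":0},
])

```text
time_s: 15.45
position: [0.5907, -0.2416, 0.1494]
tcp_rot: [[0.276, -0.005, 0.961], [-0.961, 0.002, 0.276], [-0.003, -1.0, -0.004]]
force: [-8.6, 1.5, 3.7]
opening: 0.198
```

Emit:
jog_arm([
  {"delta_pos":[0.5,0,0],"turn":0,"fingers":0},
  {"delta_pos":[0.5,0,0],"turn":0,"fingers":0},
])

```text
time_s: 15.62
position: [0.5911, -0.2416, 0.1494]
tcp_rot: [[0.276, -0.005, 0.961], [-0.961, 0.002, 0.276], [-0.003, -1.0, -0.004]]
force: [-8.0, 2.4, 3.0]
opening: 0.196
```

```bash
python3 st.py 586.7 -181.8;python3 - <<'E'
from rig import *
s=read_state();print(s["moment"],s["tau"])
E
python3 pw.py pics/f2.png;python3 st.py 586.7 -181.8
```

```text
15.6167 [ 0.59108661 -0.24158792  0.14941821] [-8.03645598  2.35148389  2.99434625] 17.07262671749332
r 0.05994862081059391 phi -85.80375758163882 Fcw 7.842847837943522 Frad -2.933230129538905
[ 0.17400184  1.3222061  -0.00164323] [ 1.29422262e+00 -4.61299253e+01 -1.88985318e+01  9.11723748e-01
 -2.18441784e+00 -9.68732347e-04]
button top row 192
15.6667 [ 0.59108337 -0.24155765  0.1494328 ] [-8.48496598  1.07052863  3.62171108] 17.211813711333413
r 0.05991819524073508 phi -85.804724152134 Fcw 8.383915058615278 Frad -1.6883860448880297
```

View pics/f2.png

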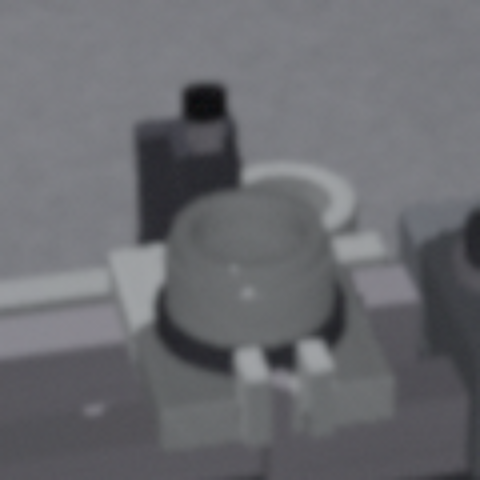

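Emit:
jog_arm([
  {"delta_pos":[0.5,0,0],"turn":0,"fingers":0},
  {"delta_pos":[1,0,0],"turn":0,"fingers":0},
  {"delta_pos":[1,0,0],"turn":0,"fingers":0},
  {"delta_pos":[1,0,0],"turn":0,"fingers":0},
])

```text
time_s: 16.0
position: [0.5918, -0.2415, 0.1494]
tcp_rot: [[0.276, -0.005, 0.961], [-0.961, 0.002, 0.276], [-0.003, -1.0, -0.005]]
force: [-8.7, -0.1, 3.3]
opening: 0.2
```

```bash
python3 st.py 586.7 -181.8;python3 - <<'E'
from rig import *
capture("scene")
E
python3 st.py 586.7 -181.8
```

```text
16.0 [ 0.59177732 -0.24154362  0.14941936] [-8.72488582 -0.05746514  3.27256877] 17.377385798536416
r 0.05995898099321165 phi -85.14238250946659 Fcw 8.698413983049916 Frad -0.6815636255533585
16.05 [ 0.59176586 -0.24152849  0.14941152] [-7.97760367  1.57682256  2.58626561] 17.121943513478122
r 0.05994293888438286 phi -85.15207331054684 Fcw 7.815804505103117 Frad -2.245379630534058
```

Emit:
jog_arm([
  {"delta_pos":[-0.5,0,0],"turn":0,"fingers":0},
  {"delta_pos":[-0.5,0,0],"turn":0,"fingers":0},
  {"delta_pos":[-1,0,0],"turn":0,"fingers":0},
  {"delta_pos":[-1,0,0],"turn":0,"fingers":0},
  {"delta_pos":[-1.5,0,0],"turn":0,"fingers":0},
  {"delta_pos":[-1.5,0,0],"turn":0,"fingers":0},
])

```text
time_s: 16.55
position: [0.5916, -0.2415, 0.1495]
tcp_rot: [[0.275, -0.002, 0.961], [-0.961, 0.002, 0.275], [-0.002, -1.0, -0.002]]
force: [-5.7, 1.8, 1.7]
opening: 0.198
```

```bash
python3 st.py 586.7 -181.8
```

```text
16.55 [ 0.59163472 -0.24154485  0.1494504 ] [-5.72151187  1.83044733  1.69945817] 17.22804256031766
r 0.05994830209130494 phi -85.278286384601 Fcw 5.551419090328251 Frad -2.295208398078059
```

Emit:
jog_arm([
  {"delta_pos":[-0.5,0,0],"turn":0,"fingers":0},
  {"delta_pos":[-1,0,0],"turn":0,"fingers":0},
  {"delta_pos":[-1.5,0,0],"turn":0,"fingers":0},
  {"delta_pos":[-2,0,0],"turn":0,"fingers":0},
  {"delta_pos":[-2.5,0,0],"turn":0,"fingers":0},
  {"delta_pos":[-2.5,0,0],"turn":0,"fingers":0},
])

```text
time_s: 17.05
position: [0.5905, -0.2417, 0.1495]
tcp_rot: [[0.275, 0.001, 0.961], [-0.961, 0.001, 0.275], [-0.001, -1.0, 0.001]]
force: [-1.3, 4.7, 0.3]
opening: 0.196
```

```bash
python3 st.py 586.7 -181.8; python3 pw.py pics/f3.png;python3 st.py 586.7 -181.8
```

```text
17.05 [ 0.59046415 -0.24169119  0.14950044] [-1.30303698  4.6689869   0.32393423] 17.03734348814907
r 0.06000935649638367 phi -86.4037045826801 Fcw 1.0076041977232837 Frad -4.741526948498103
button top row 192
17.1 [ 0.59046479 -0.24168839  0.14949823] [-0.60601211  4.84684652 -1.58451525] 17.359807024788655
r 0.06000660296250323 phi -86.40292817171735 Fcw 0.30072943226733495 Frad -4.875318824151262
```

Emit:
jog_arm([
  {"delta_pos":[0,0.5,0],"turn":0,"fingers":0},
  {"delta_pos":[0,1,0],"turn":0,"fingers":0},
  {"delta_pos":[0,1,0],"turn":0,"fingers":0},
])

```text
time_s: 17.35
position: [0.5904, -0.2416, 0.1495]
tcp_rot: [[0.275, 0.001, 0.961], [-0.961, -0.001, 0.275], [0.001, -1.0, 0.001]]
force: [-1.9, 2.1, -1.8]
opening: 0.197
```

```bash
python3 st.py 586.7 -181.8
```

```text
17.35 [ 0.59038488 -0.24162337  0.14950018] [-1.94579677  2.1404007  -1.83933505] 17.165727318952175
r 0.059936747399592906 phi -86.47526020602282 Fcw 1.81052518710105 Frad -2.255978445873319
```

Emit:
jog_arm([
  {"delta_pos":[0,0,0],"turn":0,"fingers":25},
  {"delta_pos":[0,0,0],"turn":0,"fingers":30},
  {"delta_pos":[0,0,0],"turn":0,"fingers":40},
  {"delta_pos":[0,0,0],"turn":0,"fingers":60},
  {"delta_pos":[0,0,0],"turn":0,"fingers":60},
  {"delta_pos":[0,0,0],"turn":0,"fingers":60},
  {"delta_pos":[0,0,0],"turn":0,"fingers":60},
  {"delta_pos":[0,0,0],"turn":0,"fingers":60},
])

```text
time_s: 18.02
position: [0.5901, -0.2415, 0.1496]
tcp_rot: [[0.275, 0.0, 0.961], [-0.961, -0.0, 0.275], [0.0, -1.0, 0.0]]
force: [-0.8, -0.4, -0.0]
opening: 0.582
```

```bash
python3 st.py 586.7 -181.8; python3 pw.py pics/f4.png
python3 - <<'E'
from h import *
for t in("handle","clamp_grip","clamp_axis","step","stop"):
  q=tip_of(t,"scene");print(t,[(np.round(x["position"],4).tolist(),round(x["confidence"],2)) for x in q[:1]])
im=capture("scene");cv2.imwrite("pics/g.png",cv2.resize(im[60:320,40:430,::-1],None,fx=2,fy=2))
E
```

```text
18.0167 [ 0.59013746 -0.2414719   0.14964596] [-0.76474865 -0.44987194 -0.00169507] 50.672456436200015
r 0.05977082952909034 phi -86.70306285647149 Fcw 0.7893553377740691 Frad 0.4051461513033132
button top row 192
handle [([0.5898, -0.2438, 0.1487], 0.86)]
clamp_grip [([0.4998, 0.1436, 0.1109], 0.85)]
clamp_axis [([0.538, 0.0949, 0.1019], 0.91)]
step [([0.5141, -0.0001, 0.07], 0.67)]
stop []
```

View pics/g.png

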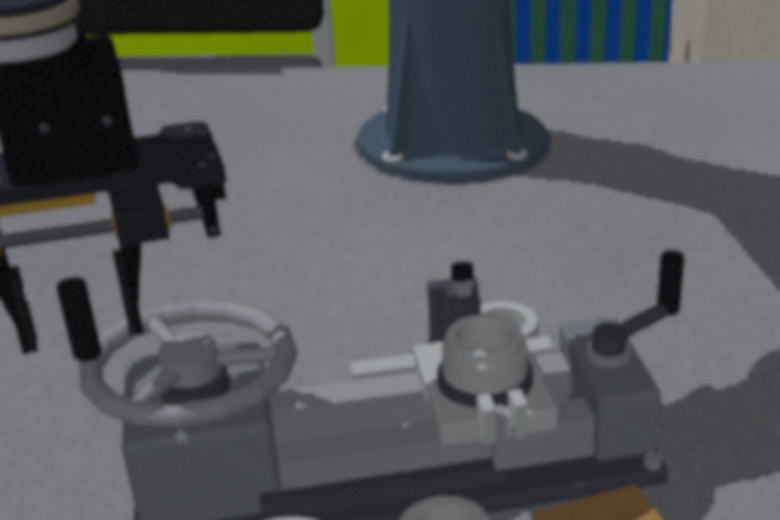

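Emit:
jog_arm([
  {"delta_pos":[0,0,30],"turn":0,"fingers":60},
  {"delta_pos":[0,0,65],"turn":0,"fingers":60},
  {"delta_pos":[0,0,100],"turn":0,"fingers":60},
  {"delta_pos":[-4,20,100],"turn":7,"fingers":60},
  {"delta_pos":[-10,45,100],"turn":14,"fingers":60},
  {"delta_pos":[-16,70,100],"turn":21,"fingers":60},
  {"delta_pos":[-22,95,100],"turn":28,"fingers":60},
  {"delta_pos":[-28,120,100],"turn":35,"fingers":60},
  {"delta_pos":[-34,145,100],"turn":42,"fingers":60},
  {"delta_pos":[-40,170,100],"turn":49,"fingers":60},
  {"delta_pos":[-46,195,100],"turn":56,"fingers":60},
  {"delta_pos":[-52,220,100],"turn":63,"fingers":60},
  {"delta_pos":[-58,245,100],"turn":70,"fingers":60},
  {"delta_pos":[-64,270,100],"turn":77,"fingers":60},
  {"delta_pos":[-70,295,100],"turn":84,"fingers":60},
  {"delta_pos":[-76,320,100],"turn":91,"fingers":60},
  {"delta_pos":[-82,345,100],"turn":98,"fingers":60},
  {"delta_pos":[-86,365,100],"turn":105,"fingers":60},
  {"delta_pos":[-89,382,100],"turn":112,"fingers":60},
  {"delta_pos":[-89,382,100],"turn":112,"fingers":60},
])

```text
time_s: 20.03
position: [0.4999, 0.1433, 0.2497]
tcp_rot: [[0.785, -0.0, -0.62], [0.62, 0.001, 0.785], [0.0, -1.0, 0.001]]
force: [-0.5, 0.1, -0.8]
opening: 0.6
```

```bash
python3 st.py 586.7 -181.8; python3 pw.py pics/f5.png
python3 - <<'E'
from h import *
for t in("handle","clamp_grip","clamp_axis","step"):
  q=tip_of(t,"scene");print(t,[(np.round(x["position"],4).tolist(),round(x["confidence"],2)) for x in q[:1]])
im=capture("scene");cv2.imwrite("pics/i.png",cv2.resize(im[60:320,40:430,::-1],None,fx=2,fy=2))
for n in("scene",):
    p=proj(n,[[.501,.141,.128],[.501,.141,.08]]);print(p,(p-[40,60])*2)
E
```

```text
20.0333 [0.4999349  0.14334333 0.24966855] [-0.47172567  0.08941511 -0.81373642] 52.19509003781208
r 0.3365209799839805 phi 104.94132239037762 Fcw -0.432722935010014 Frad 0.20801690511045984
button top row 192
handle [([0.5921, -0.248, 0.15], 0.62)]
clamp_grip [([0.5016, 0.1398, 0.1115], 0.68)]
clamp_axis [([0.5387, 0.0972, 0.103], 0.56)]
step [([0.5161, 0.0034, 0.0736], 0.68)]
[[374.94170082 185.26253932]
 [372.51473377 214.24221116]] [[669.88340164 250.52507864]
 [665.02946755 308.48442232]]
```

View pics/i.png

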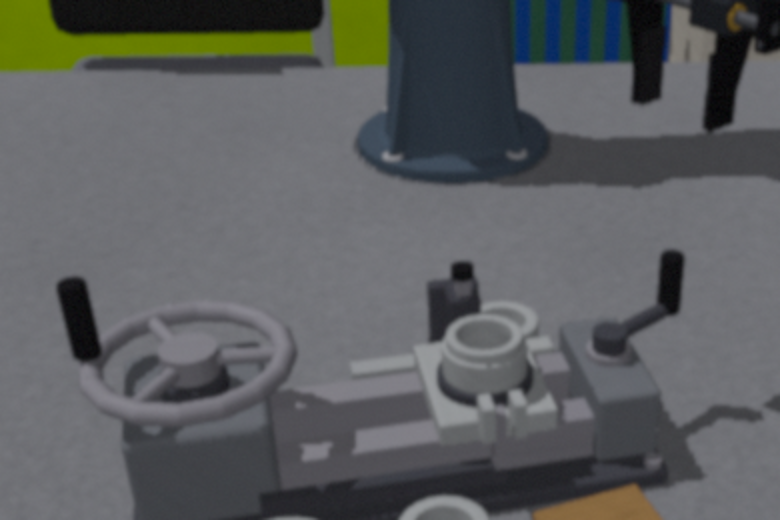

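Emit:
jog_arm([
  {"delta_pos":[1,-2,-35],"turn":0,"fingers":60},
  {"delta_pos":[1,-2,-70],"turn":0,"fingers":60},
  {"delta_pos":[1,-2,-100],"turn":0,"fingers":60},
  {"delta_pos":[1,-2,-120],"turn":0,"fingers":60},
  {"delta_pos":[1,-2,-132],"turn":0,"fingers":60},
  {"delta_pos":[1,-2,-132],"turn":0,"fingers":60},
])

```text
time_s: 20.83
position: [0.5004, 0.1375, 0.1148]
tcp_rot: [[0.79, -0.006, -0.613], [0.613, -0.0, 0.79], [-0.005, -1.0, 0.003]]
force: [0.2, -0.1, 0.1]
opening: 0.6
```

```bash
python3 st.py 537 94.5
python3 - <<'E'
from h import *
im=capture("scene");cv2.imwrite("pics/j.png",cv2.resize(im[60:320,140:530,::-1],None,fx=2,fy=2))
E
```

```text
20.8333 [0.50043005 0.13753362 0.1148347 ] [ 0.19119556 -0.11146971  0.12911835] 52.22972841155099
r 0.05647347504431089 phi 130.35786348846753 Fcw 0.07351055103019248 Frad -0.20875209815516899
```

View pics/j.png

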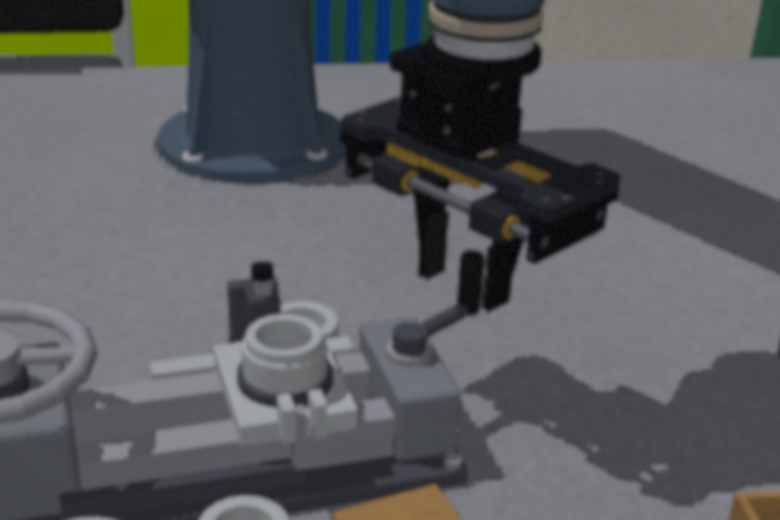

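Emit:
jog_arm([
  {"delta_pos":[0,1,0],"turn":0,"fingers":60},
  {"delta_pos":[0,2,0],"turn":0,"fingers":0},
  {"delta_pos":[0,2,0],"turn":0,"fingers":0},
  {"delta_pos":[0,2,0],"turn":0,"fingers":0},
  {"delta_pos":[0,2,0],"turn":0,"fingers":0},
  {"delta_pos":[0,2,0],"turn":0,"fingers":0},
  {"delta_pos":[0,2,0],"turn":0,"fingers":0},
  {"delta_pos":[0,2,0],"turn":0,"fingers":0},
  {"delta_pos":[0,2,0],"turn":0,"fingers":0},
  {"delta_pos":[0,2,0],"turn":0,"fingers":0},
  {"delta_pos":[0,2,0],"turn":0,"fingers":0},
])

```text
time_s: 21.8
position: [0.5023, 0.1409, 0.1178]
tcp_rot: [[0.788, 0.001, -0.615], [0.615, 0.0, 0.788], [0.001, -1.0, -0.0]]
force: [-0.3, 2.4, 2.9]
opening: 0.198
```

```bash
python3 st.py 537 94.5
```

```text
21.8 [0.50233729 0.14094719 0.11781231] [-0.32301641  2.42330532  2.93600474] 17.220589722616342
r 0.057955540599301095 phi 126.73332864718513 Fcw 1.1904837970218747 Frad 2.1352977772945705
```

```bash
sed -i 's/60\*/R*/g; s/^cx,cy,/R=float(sys.argv[9]) if len(sys.argv)>9 else 60\ncx,cy,/' g.py; python3 g.py 538 94.5 502.3 140.9 127.6 77.6 5 1 58.5
```

```text
11 [[4, 3, 0], [9, 5, 0], [13, 8, 0], [18, 9, 0], [23, 11, 0], [28, 12, 0], [33, 12, 0], [38, 12, 0], [43, 12, 0], [48, 11, 0], [48, 11, 0]]
cmd 550.3 151.9
```

Emit:
jog_arm([
  {"delta_pos":[4,3,0],"turn":-5,"fingers":0},
  {"delta_pos":[9,5,0],"turn":-10,"fingers":0},
  {"delta_pos":[13,8,0],"turn":-15,"fingers":0},
  {"delta_pos":[18,9,0],"turn":-20,"fingers":0},
  {"delta_pos":[23,11,0],"turn":-25,"fingers":0},
  {"delta_pos":[28,12,0],"turn":-30,"fingers":0},
  {"delta_pos":[33,12,0],"turn":-35,"fingers":0},
  {"delta_pos":[38,12,0],"turn":-40,"fingers":0},
  {"delta_pos":[43,12,0],"turn":-45,"fingers":0},
  {"delta_pos":[48,11,0],"turn":-50,"fingers":0},
  {"delta_pos":[48,11,0],"turn":-50,"fingers":0},
])

```text
time_s: 22.72
position: [0.5515, 0.1513, 0.1178]
tcp_rot: [[0.978, 0.002, 0.21], [-0.21, -0.0, 0.978], [0.002, -1.0, 0.0]]
force: [2.3, 0.1, 2.9]
opening: 0.198
```

```bash
python3 st.py 538 94.5;  python3 g.py 538 94.5 550.3 151.9 77.6 56 2 0 58.5;  python3 pw.py pics/k.png
```

```text
22.7167 [0.55153832 0.15134088 0.11783034] [2.26568518 0.11647926 2.85171715] 17.208423118835984
r 0.058430916168400786 phi 76.60294512455692 Fcw 2.1770428810055864 Frad 0.6382641052730875
11 [[2, -1, 0], [4, -1, 0], [6, -2, 0], [8, -3, 0], [10, -3, 0], [12, -4, 0], [13, -5, 0], [15, -6, 0], [17, -7, 0], [19, -8, 0], [20, -9, 0]]
cmd 570.3 142.9
button top row 192
```

Emit:
jog_arm([
  {"delta_pos":[2,-0.5,0],"turn":-2,"fingers":0},
  {"delta_pos":[4,-1,0],"turn":-4,"fingers":0},
  {"delta_pos":[6,-2,0],"turn":-6,"fingers":0},
])

```text
time_s: 23.02
position: [0.5562, 0.15, 0.1178]
tcp_rot: [[0.951, 0.001, 0.308], [-0.308, 0.0, 0.951], [0.001, -1.0, 0.001]]
force: [1.1, 2.5, 2.6]
opening: 0.194
```

```bash
python3 st.py 538 94.5
```

```text
23.0167 [0.55622331 0.14995731 0.11780832] [1.10685808 2.51187034 2.59878807] 16.87958273014432
r 0.05837466932929346 phi 71.80943784280856 Fcw 0.26738942382990927 Frad 2.731873036165236
```

Emit:
jog_arm([
  {"delta_pos":[2,-0.5,0],"turn":-2,"fingers":0},
  {"delta_pos":[4,-1,0],"turn":-4,"fingers":0},
])

```text
time_s: 23.18
position: [0.56, 0.1487, 0.1178]
tcp_rot: [[0.928, 0.0, 0.374], [-0.374, -0.0, 0.928], [0.0, -1.0, -0.0]]
force: [-3.4, 1.1, 4.1]
opening: 0.199
```

```bash
python3 st.py 538 94.5
```

```text
23.1833 [0.56000368 0.14865053 0.11779133] [-3.39738131  1.12062433  4.14450081] 17.344564166880115
r 0.05845033569623477 phi 67.88598738623317 Fcw -3.5693183415157783 Frad -0.24075970002235803
```

Emit:
jog_arm([
  {"delta_pos":[1,-0.5,0],"turn":-1,"fingers":0},
  {"delta_pos":[2,-1,0],"turn":-2,"fingers":0},
])

```text
time_s: 23.35
position: [0.56, 0.1484, 0.1177]
tcp_rot: [[0.914, -0.004, 0.405], [-0.405, 0.001, 0.914], [-0.004, -1.0, -0.001]]
force: [-4.5, 4.6, 9.0]
opening: 0.197
```

```bash
python3 st.py 538 94.5
```

```text
23.35 [0.55998256 0.14843889 0.11771862] [-4.50015216  4.60761237  9.00036661] 17.156805142078863
r 0.05824634403595486 phi 67.8268627743096 Fcw -5.906298828482763 Frad 2.568481139026523
```

Emit:
jog_arm([
  {"delta_pos":[1,-0.5,0],"turn":-1,"fingers":0},
  {"delta_pos":[2,-1,0],"turn":-2,"fingers":0},
])

```text
time_s: 23.52
position: [0.5599, 0.148, 0.1177]
tcp_rot: [[0.899, -0.008, 0.437], [-0.437, 0.002, 0.899], [-0.008, -1.0, -0.002]]
force: [-7.2, 6.0, 11.1]
opening: 0.195
```

```bash
python3 st.py 538 94.5
```

```text
23.5167 [0.55987833 0.14802585 0.11765531] [-7.15409441  6.03198041 11.05490501] 16.949949033424506
r 0.05782454647516345 phi 67.76804350512936 Fcw -8.904499684234047 Frad 2.8767585632561348
```

Emit:
jog_arm([
  {"delta_pos":[-1,0.5,0],"turn":1,"fingers":0},
  {"delta_pos":[-2,1,0],"turn":2,"fingers":0},
  {"delta_pos":[-3,2,0],"turn":3,"fingers":0},
  {"delta_pos":[-3,2,0],"turn":3,"fingers":0},
])

```text
time_s: 23.85
position: [0.559, 0.1485, 0.1177]
tcp_rot: [[0.921, -0.004, 0.389], [-0.389, -0.001, 0.921], [-0.003, -1.0, -0.002]]
force: [-3.3, -0.7, 6.5]
opening: 0.195
```

```bash
python3 st.py 538 94.5
```

```text
23.85 [0.55901666 0.14846679 0.11773247] [-3.27093966 -0.7176938   6.50392186] 17.00699312868083
r 0.0579147116337877 phi 68.72222642569245 Fcw -2.787522737324671 Frad -1.855760671266173
```

Emit:
jog_arm([
  {"delta_pos":[0,0,0],"turn":0,"fingers":30},
  {"delta_pos":[0,0,0],"turn":0,"fingers":50},
  {"delta_pos":[0,0,0],"turn":0,"fingers":50},
  {"delta_pos":[0,0,0],"turn":0,"fingers":50},
  {"delta_pos":[0,0,0],"turn":0,"fingers":50},
  {"delta_pos":[0,0,0],"turn":0,"fingers":50},
  {"delta_pos":[0,0,0],"turn":0,"fingers":50},
  {"delta_pos":[0,0,30],"turn":0,"fingers":50},
  {"delta_pos":[0,0,60],"turn":0,"fingers":50},
  {"delta_pos":[0,0,95],"turn":0,"fingers":50},
  {"delta_pos":[0,0,130],"turn":0,"fingers":50},
  {"delta_pos":[0,0,130],"turn":0,"fingers":50},
])

```text
time_s: 24.85
position: [0.5654, 0.1492, 0.2549]
tcp_rot: [[0.92, 0.015, 0.391], [-0.391, 0.001, 0.92], [0.013, -1.0, 0.007]]
force: [0.9, -0.3, 1.3]
opening: 0.499
```

```bash
python3 st.py 538 94.5; python3 pw.py pics/k2.png
python3 - <<'E'
from h import *
im=capture("scene")
for t in("handle","clamp_grip","clamp_axis","step","slide","dog"):
  q=tip_of(t,"scene");print(t,[(np.round(x["position"],4).tolist(),round(x["confidence"],2)) for x in q[:1]])
cv2.imwrite("pics/l.png",cv2.resize(im[60:320,40:430,::-1],None,fx=2,fy=2))
E
```

```text
24.85 [0.56544155 0.14917817 0.25493393] [ 0.87975913 -0.28946162  1.33598768] 43.4101641692561
r 0.06117793847835033 phi 63.349118549898655 Fcw 0.9161290913000535 Frad 0.1359104305786482
button top row 192
handle [([0.5915, -0.2416, 0.1485], 0.58)]
clamp_grip [([0.5605, 0.1476, 0.1084], 0.69)]
clamp_axis [([0.5362, 0.0974, 0.1038], 0.94)]
step [([0.5156, -0.0012, 0.0733], 0.96)]
slide [([0.5505, 0.0023, 0.0461], 0.81)]
dog [([0.6111, 0.0125, 0.078], 0.57)]
```

View pics/l.png

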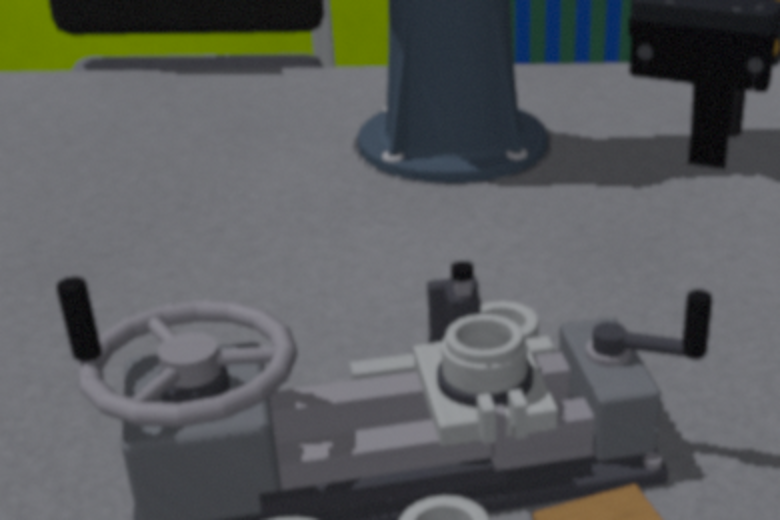

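Emit:
jog_arm([
  {"delta_pos":[0,0,0],"turn":0,"fingers":50},
  {"delta_pos":[0,0,0],"turn":0,"fingers":50},
  {"delta_pos":[0,0,0],"turn":0,"fingers":50},
  {"delta_pos":[0,0,0],"turn":0,"fingers":50},
])

```text
time_s: 25.58
position: [0.561, 0.1487, 0.2473]
tcp_rot: [[0.92, -0.0, 0.391], [-0.391, -0.0, 0.92], [-0.0, -1.0, -0.0]]
force: [0.3, -0.7, -0.3]
opening: 0.502
```

```bash
python3 -c "
from rig import *
print(hand_in())"
```

```text
the job is handed in; nothing more can be done
None
```

I wound the slide out past the pawl, wound it back onto the pawl and swung the clamp lever over to its end stop. I handed the job in at about 25.6 s; no verdict was reported.

- **Out past the pawl:** the pictures showed the pawl lift, then drop. After the drop its button was back on image row 192 (191–192 before winding).
- **Wound back:** I turned in one direction only. The push was a steady 5 N or so while the slide moved, then rose at the pawl to about 8–8.7 N. I eased it off to about 2 N before letting go. During the easing the handle came back by just over 1 mm, until the wheel's friction held it.
- **Clamp:** the lever stopped turning after about 59°, with the force rising to about 9 N. I eased off, opened the fingers and lifted clear.
- **Last checks:** the pawl was down, the handle had not moved since I let go, and the lever was at its end in the picture. The arm was free, with a tool force under 1 N.

I could not measure how hard the step bears on the pawl after release. From where the handle rests I estimate about 10 N, against the 2 N required. I also did not take a closing picture of the other objects on the bench.

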